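Take the torch from the tool case and light the junction box

ROBOT

A 6-joint arm with a two-finger parallel gripper is mounted at the origin on the work surface. World frame = base frame: x ahead of the robot, y to its left, z up, the work surface at z = 0. Lengths are in mm, angles in rad, forces in N, time in s.
With the tool pointing down it reaches from about 400 to 925 mm from the base axis. Payload 12.5 kg.
Tool frame: the origin (TCP) lies on the centre line of the jaws, within the pads' length; the fingertips stand 25 mm ahead of it and the grasp point (between the pads) lies 6 mm ahead of it (env.tip_extent is the distance from the TCP to the fingertips, in mm); x points along the fingers, z is the direction in which the jaws open and shut, and the axes are right-handed (so a half turn about x gives the same grasp; the last joint's range is limited). The gripper opens to 95 mm and grips with 3 to 60 N. Pads are 20 mm wide; open, the fingers measure 119 mm over their backs; the gripper's body (75 mm by 180 mm) begins 59 mm behind the grasp point.
Start: joints at [-1.349, 0.491, 1.559, -0, 1.092, -0.106], TCP at [201.248, -591.729, 239.661] pointing down, gripper open.
Joint ranges: [-3.1, 3.1], [-0.84, 2.19], [0.05, 2.79], [-1.13, 4.28], [0.06, 2.93], [-2.69, 2.69]. Speed limits (rad/s): [2.22, 2.22, 2.79, 3.14, 3.14, 3.14].

INTERFACE

Orientations are given as [roll, pitch, yaw] about the fixed x, y, z axes, in that order (R = Rz(yaw) Ry(pitch) Rx(roll)).
In Python, from cell import env gives the robot as it stands.
- The arm moves only by the tool step_arm, never from a script. Its argument "rows" is a list of rows, each a list of 6 numbers: the shift along the tool's x, y, z in mm, then the turn, a rotation vector about the tool's x, y, z in rad. In form: [[x, y, z, wx, wy, wz], ...]. A call has 1 to 8 rows; each row shifts and turns the pose as measured when the row begins, along the tool's axes as they then stand; what a row does not reach is not made up. A row lasts 1/8 s, in which the tool goes at most 62.5 mm and 10.7 degrees, less where a joint would pass 70% of its speed; a pose out of reach is approached as far as the arm can. A call is refused whole if a number of a shift passes 62.5 or a number of a turn 0.188, either way. A call with a gripper value outside its range is refused whole. "grip" is the finger opening in mm, from 0 to 95.1, set as the call begins (left out, the last holds). The fingers move at their own pace and stop on an object; the grip force is fixed at half the most. Time passes only in rows, so rows that do not move let the fingers close. It gives the time, the measured TCP pose, the force and the opening at its end, in the units of the state.
- env.state(): the state, without advancing time (a new reading comes with each control period).
- env.read_camera(name): name is "scene" or "top" or "wrist"; returns the picture (384x512x3 uint8, red, green, blue); there is no depth.
- env.get_calibration(name): a dict with "fx", "fy", "cx", "cy" (pixels), "pose" (4x4, takes a point from camera to world coordinates); the wrist camera has in their place "hand_eye" (4x4, takes a point from camera to tool coordinates, whose origin is the TCP and whose axes are the tool frame's). Camera axes: x right, y down, z forward; pixel columns grow to the right and rows downward; lengths in mm; the calibration is good to about 2 mm. A picture is of the moment at which its call begins: read the wrist's pose just before it. get_calibration takes no time and is no camera call.
- env.job_done(): hands the job in, once; it reports no verdict.
The state is a dict: "t": time; "joints": joint angles; "qvel": joint speeds; "tau": joint torques, N m; "eef_pos": TCP position; "tcp_rot": TCP orientation; "ft_force": force on the tool from outside, world axes, zero at the start; "moment": the same for the moment, N m; "opening": opening from 0.0 (shut) to 1.0 (fully open).
Only numpy, scipy, OpenCV 4.12 (cv2) and the standard library are available. Lean on these libraries where they do the work, as an engineer would, in place of code of your own. Each camera call takes 0.05 s, during which the arm holds its last target.

TASK

Swing the orange latch lever on the front of the grey tool case down out of the way, then open the case's lid until it stands upright, and draw the yellow torch up out of its cradle. Tip the torch nose-down (at least 30 degrees below level) and point its lens straight at the middle of the open white junction box, with the lens 5 to 30 cm from it, clear of everything. Finish like that: still gripping the torch and holding it steady in the air, the case left open, the screwdriver, tape roll and bottle left alone.

Things in the scene. Friction and masses are not known exactly. Their poses are not given: they have to be found in the camera images.
- case: Grey tool case, fixed to the bench, 160 mm (its x) by 300 mm (its y), rim 75 mm high, 6 mm walls, inner floor 10 mm high. Origin: centre of its underside. Its -x side is the front, roughly facing the robot; x points from the front to the lid hinge, y along the case, z up. Under its lid the torch lies in a cradle.
- cradle (a point): Where the torch's middle rests: case frame 0, 0, 50 mm. Two black saddles 40 mm either side of it in y carry the torch in 31 mm wide slots, open on top; each saddle is 55 mm in x, 16 mm in y, its top 58 mm above the bench. Between the saddles there is free room for fingers: 64 mm in y, 60 mm in x on each side of the torch, down to the floor.
- latch (a joint): Orange latch lever on the case's front: 0 = upright, its lip over the lid's front edge, which locks the lid; grows as its top swings away from the case (to the case's -x) and down; end stop 1.45 rad. It stays where left (about 1 N moves the tab). It is fully out of the way beyond about 0.8 rad.
- latch_tab (a point): Point on the latch lever 80 mm above its pivot, mid-thickness. The lever is a flat strip 6 mm thick (x), 26 mm wide (y), 90 mm long from the pivot; its top 27 mm stand above the lid's top face, so it can be pushed from the lid side or pinched from above. Its lip reaches 16 mm from here towards the lid (+x), 2 to 7 mm above the lid's face.
- latch_pivot (a point): Pivot of the latch lever (axis along the case's y): in the case frame x -87, y -100, z 20 mm.
- lid (a joint): Lid of the case: 0 = shut, grows as it opens upward about the far rim, end stop 1.7 rad (leaning back a little); upright at 1.57. Its stiff hinge keeps it where it is left; about 2.5 N at the bar lifts it. Counts as open beyond 1.3 rad.
- lid_hinge (a point): Middle of the lid's hinge axis (along the case's y), at the far rim: in the case frame x +80, y 0, z 75 mm. The lid is a plate 160 x 300 x 8 mm, its underside on the rim.
- lid_bar (a point): Middle of the lid's black carry bar: round, 10 mm thick, 90 mm long along the case's y, 45 mm out in front of the lid's front edge on a short arm at each end (open between bar and case). 205 mm from the hinge axis, 4 mm above it with the lid shut. It can be pinched from above and turns between the fingers as the lid swings.
- torch_mid (a point): Middle of the rigid torch, about 0.16 kg, 170 mm long; its x axis runs along it to the lens. Square yellow grip 28 x 28 mm from 85 mm behind to 50 mm ahead of this point, then a black round head 38 mm across. In the case it lies level and loose, z up, this point 50 mm above the bench, at the cradle, lens towards the case's +y; grip it here, across.
- torch_lens (a point): Centre of the torch's lens, 85 mm ahead of torch_mid along the torch's x axis.
- jbox_mid (a point): Middle of the open white junction box, 30 mm above the bench; the point to aim at. The box is fixed, 110 x 110 x 45 mm high, open on top, terminals inside. Its axes: x and y along its sides, z up.
- driver: Bystander: screwdriver with an orange handle lying loose on the robot's side of the junction box, about 200 mm long along its x. Leave alone.
- tape: Bystander: blue roll of tape lying flat beyond the junction box, 70 mm across, 19 mm high. Leave alone.
- bottle: Bystander: amber bottle standing on the far side of the bench, 60 mm across, 200 mm high, origin under its foot. Leave alone.
Mind the look-alikes: they are no part of the job. Of the things like the part that bears jbox_mid, leave any that is green; of the rest the smaller one is meant.

How it is judged:
By the outcome, as a careful person would: the job done as asked, in the order asked, and still so for the second after the job is handed in, while the arm keeps its last pose, push and grip.
It also fails if it takes over 64 s, if anything falls off the work surface, if the arm or the gripper's body presses on something with over 40 N, if the wrist force passes 120 N, or if a joint passes its speed limit or range.

## Working session

There is one attempt and no reset: what is moved stays moved. The work goes in short steps, Python scripts to look and compute and a tool call to move; the robot and the scene stay as the last step left them, time stands still between calls to the robot, and variables do not carry over. Pictures are saved under pics/ and viewed, and the job is handed in when it is done.

Besides the shell and the picture viewer there is one more tool, called after "Call:" as a command line: name --pt "numbers of a row" for each row, then --argument value for the rest. step_arm: Moves the arm, as the interface text tells. Its arguments: {"type":"object","properties":{"rows":{"type":"array","items":{"type":"array","items":{"type":"number"}}},"grip":{"type":"number"}},"required":["rows"]}

```bash
mkdir -p pics; ls; python3 - <<'E'
from cell import env
import cv2,numpy as np
print(env.state())
for n in("scene","top","wrist"):
    im=env.read_camera(n); cv2.imwrite(f"pics/{n}0.png",cv2.cvtColor(im,cv2.COLOR_RGB2BGR)); print(n,env.get_calibration(n))
E
```

```text
pics
{'t': 0.0, 'joints': array([-1.34857285e+00,  4.91550360e-01,  1.55945248e+00, -2.82970141e-05,
        1.09169583e+00, -1.05583768e-01]), 'qvel': array([4.10711030e-04, 9.93283651e-04, 1.19949020e-03, 7.18088534e-04,
       9.04236750e-05, 1.16153618e-04]), 'tau': array([-1.10864858e-03, -6.12646508e+01, -2.58180857e+01,  6.92177704e-02,
        4.82050551e-02, -7.50116214e-05]), 'eef_pos': array([ 201.20684026, -591.49698241,  239.06640499]), 'tcp_rot': array([3.05869594, 1.56969002, 1.81571992]), 'ft_force': array([-1.05213264, -0.01597145,  0.16728857]), 'moment': array([-0.06429776, -0.00086909,  0.03400395]), 'opening': 0.9961087263022035}
scene {'fx': 394.6301445575398, 'fy': 394.6301445575398, 'cx': 252.80880801274145, 'cy': 194.51694346075223, 'pose': array([[ 3.38891813e-01,  7.32773278e-01, -5.90081065e-01,
         1.16048534e+03],
       [ 9.40825250e-01, -2.63660182e-01,  2.12911151e-01,
        -2.51889524e+02],
       [ 4.34721503e-04, -6.27317011e-01, -7.78763879e-01,
         7.65713593e+02],
       [ 0.00000000e+00,  0.00000000e+00,  0.00000000e+00,
         1
[... 236 characters left out ...]
6e-01, -1.35132649e-01,  3.36894959e-02,
        -5.93248739e+01],
       [-3.56659448e-03, -2.17216570e-01, -9.76116920e-01,
         9.16325414e+02],
       [ 0.00000000e+00,  0.00000000e+00,  0.00000000e+00,
         1.00000000e+00]])}
wrist {'fx': 285.2695711651676, 'fy': 285.2695711651676, 'cx': 252.8408480707567, 'cy': 192.77726817492896, 'hand_eye': array([[-2.72247579e-04, -2.88138664e-01,  9.57588657e-01,
        -1.45265419e+02],
       [-1.32257879e-03, -9.57587751e-01, -2.88138768e-01,
         8.02176738e+01],
       [ 9.99999088e-01, -1.34493153e-03, -1.20385140e-04,
        -9.64378785e-02],
       [ 0.00000000e+00,  0.00000000e+00,  0.00000000e+00,
         1.00000000e+00]])}
```

View pics/scene0.png

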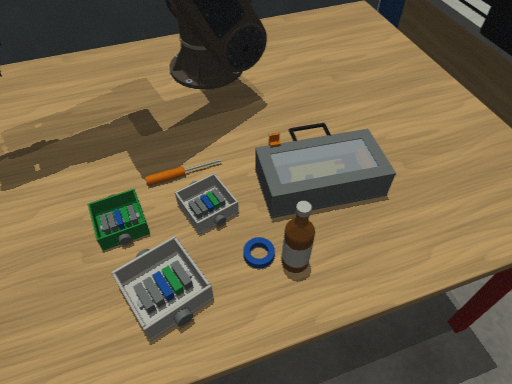

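View pics/top0.png

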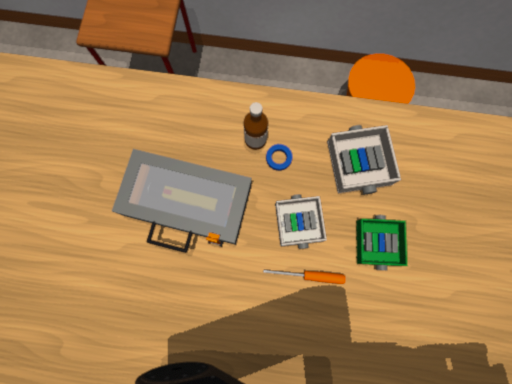

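View pics/wrist0.png

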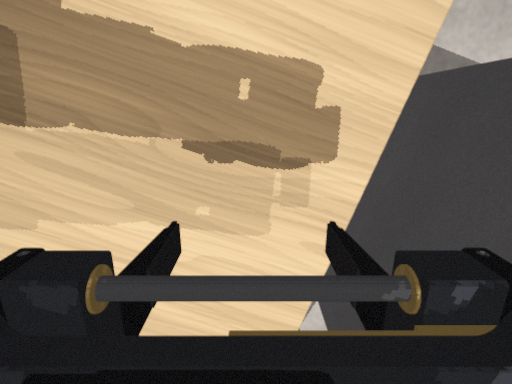

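Junction-box candidates in the top view: white at (301,221), white at (364,159), green at (382,242). Green is ruled out, and the one at (301,221) is the smaller of the two white ones. I'll confirm it in crops and measure.

```bash
cat > h.py <<'E'
import numpy as np,cv2
from scipy.spatial.transform import Rotation as R
from cell import env
def ray(n,u,v,st=None):
    c=env.get_calibration(n)
    if n=="wrist":
        s=st or env.state(); T=np.eye(4);T[:3,:3]=R.from_euler('xyz',s['tcp_rot']).as_matrix();T[:3,3]=s['eef_pos'];P=T@c['hand_eye']
    else: P=c['pose']
    d=P[:3,:3]@np.array([(u-c['cx'])/c['fx'],(v-c['cy'])/c['fy'],1]); return P[:3,3],d
def onz(n,u,v,z,st=None):
    o,d=ray(n,u,v,st); return o+d*(z-o[2])/d[2]
def tri(a,b):
    o1,d1=ray(*a);o2,d2=ray(*b)
    A=np.c_[d1,-d2];x=np.linalg.lstsq(A,o2-o1,rcond=None)[0]
    p,q=o1+x[0]*d1,o2+x[1]*d2
    return (p+q)/2,np.linalg.norm(p-q)
def proj(n,p,st=None):
    c=env.get_calibration(n)
    if n=="wrist":
        s=st or env.state(); T=np.eye(4);T[:3,:3]=R.from_euler('xyz',s['tcp_rot']).as_matrix();T[:3,3]=s['eef_pos'];P=T@c['hand_eye']
    else: P=c['pose']
    q=np.linalg.inv(P)@np.r_[p,1]; return np.array([c['fx']*q[0]/q[2]+c['cx'],c['fy']*q[1]/q[2]+c['cy']])
def snap(n,f):
    st=env.state(); im=env.read_camera(n); cv2.imwrite(f"pics/{f}.png",cv2.cvtColor(im,cv2.COLOR_RGB2BGR)); return im,st
E
python3 - <<'E'
import cv2
im=cv2.imread("pics/top0.png")
a=cv2.resize(im[140:260,105:265],None,fx=5,fy=5,interpolation=cv2.INTER_CUBIC);cv2.imwrite("pics/c1.png",a)
a=cv2.resize(im[110:290,255:415],None,fx=3.3,fy=3.3,interpolation=cv2.INTER_CUBIC);cv2.imwrite("pics/c2.png",a)
im=cv2.imread("pics/scene0.png")
a=cv2.resize(im[115:220,245:405],None,fx=5,fy=5,interpolation=cv2.INTER_CUBIC);cv2.imwrite("pics/c3.png",a)
E
```

```text
(no output)
```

View pics/c1.png

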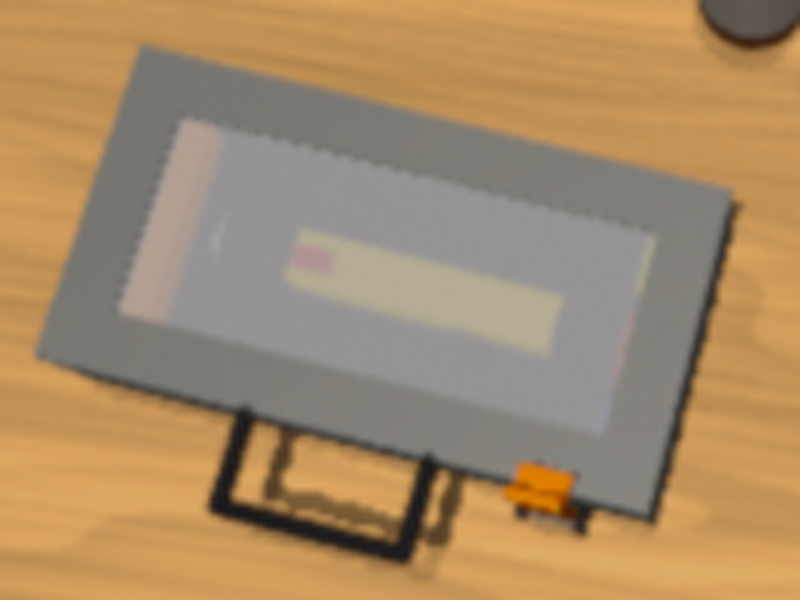

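View pics/c2.png

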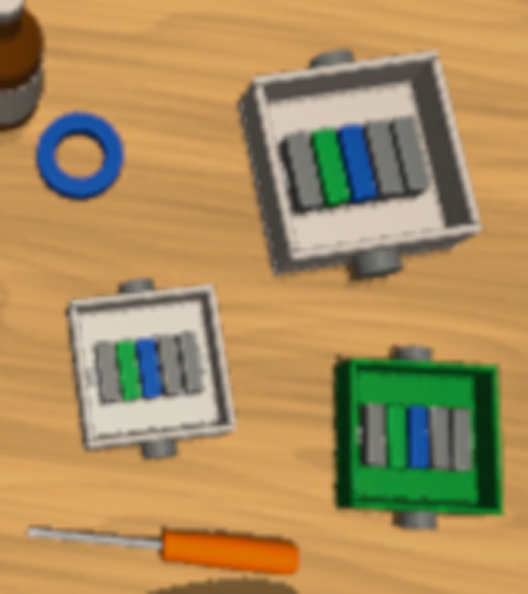

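View pics/c3.png

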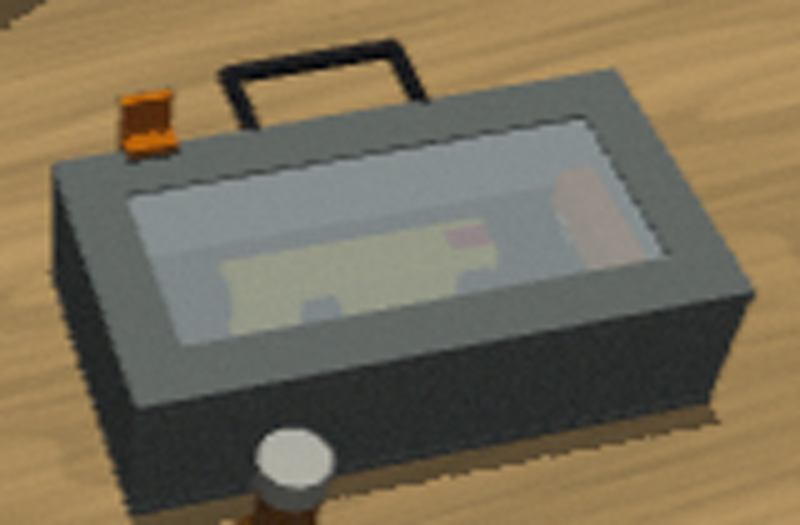

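The crop confirms the small white box as the target: its rim corners are at crop (70,303), (213,288), (235,430) and (88,448). The case lid's corners are at crop (140,45), (733,190), (655,522) and (38,355). The latch is at the bar's right end.

```bash
python3 - <<'E'
from h import *
f=lambda x,y,s,a,b:(a+(x+.5)/s-.5,b+(y+.5)/s-.5)
L={}
for k,p in dict(FL=(140,45),FR=(733,190),NR=(655,522),NL=(38,355)).items():
    L[k]=onz("top",*f(*p,5,105,140),83); print(k,L[k].round(1))
S={}
for k,p in dict(NR=(53,165),NL=(615,70),FL=(753,293),FR=(140,407)).items():
    S[k]=onz("scene",*f(*p,5,245,115),83); print("s",k,S[k].round(1))
    print(tri(("top",*f(*dict(FL=(140,45),FR=(733,190),NR=(655,522),NL=(38,355))[k],5,105,140)),("scene",*f(*p,5,245,115))))
for D in(L,S):
    c=sum(D.values())/4; y=(D['FL']+D['NL']-D['FR']-D['NR']); x=D['FL']+D['FR']-D['NL']-D['NR']
    print(c.round(1),np.arctan2(-y[0],y[1]),np.arctan2(x[1],x[0]),np.linalg.norm(y)/2,np.linalg.norm(x)/2)
b=[onz("top",*f(*p,3.3,255,110),45) for p in((70,303),(213,288),(235,430),(88,448))]
print("box",np.mean(b,0),[np.linalg.norm(b[i]-b[i-1]).round() for i in range(4)])
for p in((215,510),(405,560)):print("bar",onz("top",*f(*p,5,105,140),79))
E
```

```text
FL [689.3 272.7  83. ]
FR [657.1 -25.2  83. ]
NR [495.9 -11.6  83. ]
NL [532.4 288.   83. ]
s NR [505.9  -9.6  83. ]
(array([497.0249511 ,  -8.79314571,  74.25592814]), np.float64(4.77813973096115))
s NL [538.5 285.7  83. ]
(array([533.01716853, 290.46639945,  76.96898567]), np.float64(0.01460928704480239))
s FL [695.3 267.6  83. ]
(array([690.7387845 , 274.15921545,  76.18951441]), np.float64(2.426533854338938))
s FR [662.  -25.4  83. ]
(array([658.40619662, -24.41570505,  78.25003049]), np.float64(1.1515776727385327))
[593.7 131.   83. ] -0.1147093032534101 -0.09046367121159231 300.67172584445746 159.6887694912914
[600.4 129.6  83. ] -0.11164149223392761 -0.1083085610523111 295.9614389760663 157.3751885075218
box [ 575.78479647 -158.18470691   45.        ] [np.float64(108.0), np.float64(108.0), np.float64(106.0), np.float64(109.0)]
bar [473.13237147 191.85903057  79.        ]
bar [462.89690905 100.31854299  79.        ]
```

```bash
cat >> h.py <<'E'
CO=np.array([595.,130.5,0]);CY=-0.11
RC=R.from_euler('z',CY).as_matrix()
def cw(p): return CO+RC@np.array(p,float)
def tool(lean=0,flip=1,Rb=None):
    # x down, z=flip*case x ; lean>0: body leans to case -x
    x=np.array([np.sin(lean),0,-np.cos(lean)]); z=flip*np.array([np.cos(lean),0,np.sin(lean)])
    M=np.c_[x,np.cross(z,x),z]; return (RC if Rb is None else Rb)@M
def go(p,M=None,n=None):
    "rows from the present pose to TCP p, rotation M"
    s=env.state(); R0=R.from_euler('xyz',s['tcp_rot']); p0=s['eef_pos']
    R1=R.from_matrix(M) if M is not None else R0
    w=(R0.inv()*R1).as_rotvec(); d=np.array(p)-p0
    k=n or max(1,int(np.ceil(max(np.linalg.norm(d)/55,np.linalg.norm(w)/.17))))
    rows=[]
    for i in range(k):
        Ri=R0*R.from_rotvec(w*i/k); rows.append(np.r_[Ri.inv().apply(d/k).round(1),(w/k).round(3)].tolist())
    print(k,"dist",np.linalg.norm(d).round(1),"turn",w.round(3)); 
    for r in rows: print(r)
E
python3 - <<'E'
from h import *
s=env.state();print(R.from_euler('xyz',s['tcp_rot']).as_matrix().round(3))
for k in((-87,-100,100),(-125,0,79),(0,0,50)):print(cw(k))
for f in(1,-1):print(f); go(cw((-68,-100,180)),tool(0,f))
print(proj("top",cw((-87,-100,110))),proj("scene",cw((-87,-100,110))),proj("top",cw((-125,0,79))),proj("scene",cw((-125,0,79))))
E
```

```text
[[-0.     0.947  0.322]
 [ 0.001  0.322 -0.947]
 [-1.     0.    -0.001]]
[497.54798939  40.65510238 100.        ]
[470.75548776 144.2222876   79.        ]
[595.  130.5  50. ]
1
13 dist 707.1 turn [-1.133e+00 -1.000e-03 -1.000e-03]
[4.6, 38.6, -38.1, -0.087, -0.0, -0.0]
[4.6, 41.7, -34.6, -0.087, -0.0, -0.0]
[4.6, 44.6, -30.8, -0.087, -0.0, -0.0]
[4.6, 47.1, -26.8, -0.087, -0.0, -0.0]
[4.6, 49.3, -22.6, -0.087, -0.0, -0.0]
[4.6, 51.0, -18.2, -0.087, -0.0, -0.0]
[4.6, 52.4, -13.7, -0.087, -0.0, -0.0]
[4.6, 53.4, -9.1, -0.087, -0.0, -0.0]
[4.6, 54.0, -4.4, -0.087, -0.0, -0.0]
[4.6, 54.2, 0.3, -0.087, -0.0, -0.0]
[4.6, 54.0, 5.0, -0.087, -0.0, -0.0]
[4.6, 53.3, 9.7, -0.087, -0.0, -0.0]
[4.6, 52.3, 14.3, -0.087, -0.0, -0.0]
-1
13 dist 707.1 turn [ 2.009e+00 -1.000e-03  1.000e-03]
[4.6, 38.6, -38.1, 0.155, -0.0, 0.0]
[4.6, 32.2, -43.6, 0.155, -0.0, 0.0]
[4.6, 25.2, -48.0, 0.155, -0.0, 0.0]
[4.6, 17.5, -51.3, 0.155, -0.0, 0.0]
[4.6, 9.4, -53.4, 0.155, -0.0, 0.0]
[4.6, 1.0, -54.2, 0.155, -0.0, 0.0]
[4.6, -7.3, -53.7, 0.155, -0.0, 0.0]
[4.6, -15.5, -51.9, 0.155, -0.0, 0.0]
[4.6, -23.3, -48.9, 0.155, -0.0, 0.0]
[4.6, -30.6, -44.8, 0.155, -0.0, 0.0]
[4.6, -37.1, -39.5, 0.155, -0.0, 0.0]
[4.6, -42.7, -33.4, 0.155, -0.0, 0.0]
[4.6, -47.3, -26.4, 0.155, -0.0, 0.0]
[212.04196506 239.234807  ] [273.39101334 132.47479446] [167.55642456 245.51109809] [306.12362278 125.65040621]
```

Scene projections match what the camera sees (bar and latch within about 2 px). Moving above the lid behind the latch tab, fingers shut.

Call:
step_arm --grip 0 --pt "4 38.6 -38.1 -0.087 0 0" --pt "4 41.7 -34.6 -0.087 0 0" --pt "4 44.6 -30.8 -0.087 0 0" --pt "4 47.1 -26.8 -0.087 0 0" --pt "4 49.3 -22.6 -0.087 0 0" --pt "4 51 -18.2 -0.087 0 0" --pt "4 52.4 -13.7 -0.087 0 0" --pt "4 53.4 -9.1 -0.087 0 0"

```text
t: 1.15
eef_pos: [395.7, -193.4, 205.3]
tcp_rot: [1.934, 1.57, 1.403]
ft_force: [0.5, -0.5, -0.4]
opening: 0.215
```

```bash
python3 - <<'E'
from h import *
go(cw((-58,-100,180)),tool(0,1))
E
```

```text
5 dist 266.4 turn [-0.421 -0.    -0.001]
[5.1, 53.0, -0.9, -0.084, -0.0, -0.0]
[5.1, 52.9, 3.6, -0.084, -0.0, -0.0]
[5.1, 52.4, 8.0, -0.084, -0.0, -0.0]
[5.1, 51.6, 12.4, -0.084, -0.0, -0.0]
[5.1, 50.3, 16.7, -0.084, -0.0, -0.0]
```

Call:
step_arm --pt "5 53 -1 -0.084 0 0" --pt "5 53 3.6 -0.084 0 0" --pt "5 52.4 8 -0.084 0 0" --pt "5 51.6 12.4 -0.084 0 0" --pt "5 50.3 16.7 -0.084 0 0" --pt "0 0 0 0 0 0"

```text
t: 1.9
eef_pos: [529.0, 49.7, 179.3]
tcp_rot: [0.908, 1.57, 0.816]
ft_force: [-0.8, -0.7, 1.5]
opening: 0.001
```

```bash
python3 - <<'E'
from h import *
im,st=snap("wrist","w1"); print(st['eef_pos'],st['tcp_rot'],st['opening'])
for z in(85,110): print(proj("wrist",cw((-87,-100,z)),st))
for z in(0,-25):print
snap("scene","s1")
go(cw((-62,-100,180)),tool())
E
```

```text
[528.95189094  49.65345312 179.32382134] [0.9081861  1.5697436  0.81626091] 0.0014596348570815381
[220.45110688 215.10734253]
[217.13312394 226.23743864]
1 dist 10.8 turn [ 0.014  0.    -0.   ]
[-0.4, -9.8, -4.5, 0.014, 0.0, -0.0]
```

View pics/w1.png

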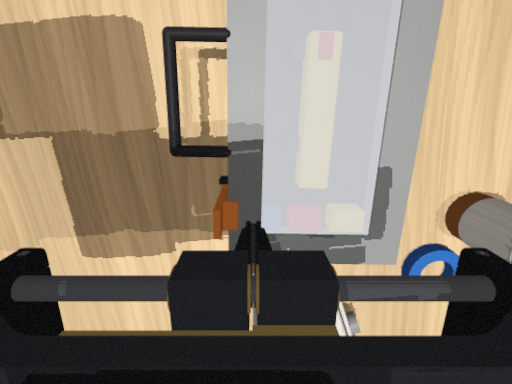

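View pics/s1.png

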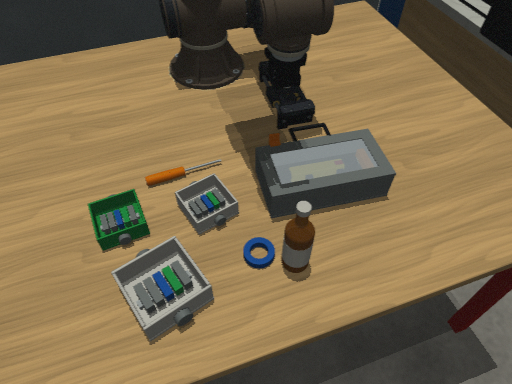

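Wrist view: the latch lip is at (230,215) with its strip at (218,220), and the fingertips at (253,225) are on the lid side, as planned. Descending to tip height 96 mm, then pushing along an arc.

Call:
step_arm --pt "0 -9.8 -4.5 0.014 0 0" --pt "30 0 0 0 0 0" --pt "28 0 0 0 0 0" --pt "0 0 0 0 0 0"

```text
t: 2.5
eef_pos: [520.1, 31.6, 121.9]
tcp_rot: [0.042, 1.569, -0.079]
ft_force: [-1.5, 0.2, 0.5]
opening: 0.007
```

```bash
python3 - <<'E'
from h import *
s=env.state();print((RC.T@(s['eef_pos']-CO)).round(1))
im,st=snap("wrist","w2")
for a in np.arange(0,1.3,.15): print(a.round(2),(-87-82*np.sin(a)).round(),(20+82*np.cos(a)).round())
E
```

```text
[ -63.6 -106.5  121.9]
0.0 -87.0 102.0
0.15 -99.0 101.0
0.3 -111.0 98.0
0.45 -123.0 94.0
0.6 -133.0 88.0
0.75 -143.0 80.0
0.9 -151.0 71.0
1.05 -158.0 61.0
1.2 -163.0 50.0
```

View pics/w2.png

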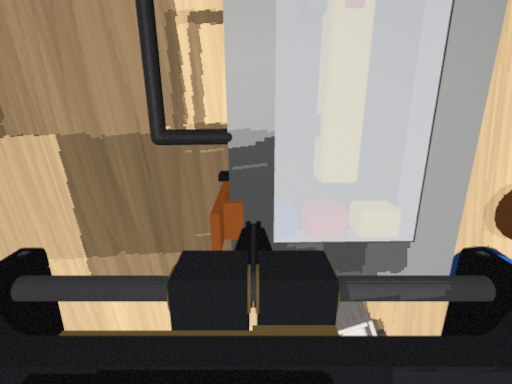

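Call:
step_arm --pt "0 4 -20 0 0 0" --pt "0 0 -18 0 0 0" --pt "4 0 -11 0 0 0" --pt "5 0 -11 0 0 0" --pt "8 0 -10 0 0 0" --pt "8 0 -10 0 0 0" --pt "8 0 -8 0 0 0" --pt "8 0 -6 0 0 0"

```text
t: 3.55
eef_pos: [427.1, 44.9, 83.6]
tcp_rot: [0.05, 1.558, -0.075]
ft_force: [1.0, -0.2, -0.5]
opening: 0.005
```

```bash
python3 - <<'E'
from h import *
s=env.state();print((RC.T@(s['eef_pos']-CO)).round(1))
im,st=snap("wrist","w3")
im=snap("scene","s3")[0]
cv2.imwrite("pics/s3c.png",cv2.cvtColor(cv2.resize(im[60:220,225:405],None,fx=3.5,fy=3.5),cv2.COLOR_RGB2BGR))
E
```

```text
[-157.5 -103.6   83.6]
```

View pics/w3.png

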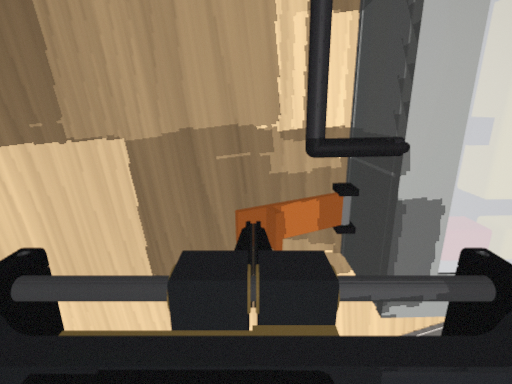

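View pics/s3c.png

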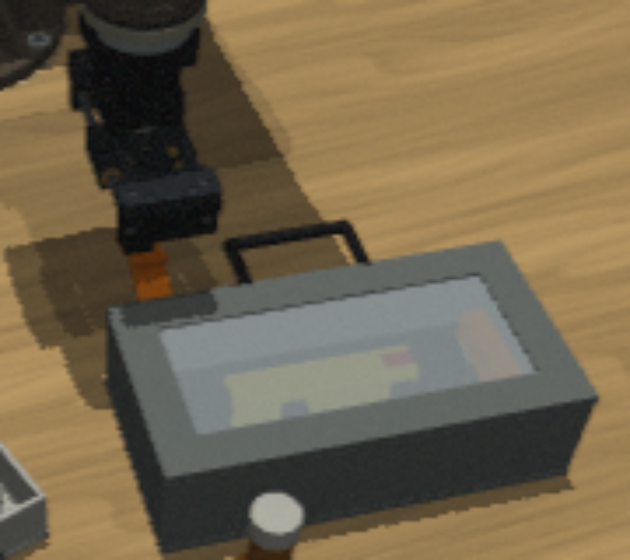

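Latch is down by about 1 rad (lever lies orange at (240–340,215)). One more push down, then up and over to the bar.

Call:
step_arm --pt "10 0 -2 0 0 0" --pt "10 0 -2 0 0 0" --pt "0 0 0 0 0 0" --pt "-40 0 0 0 0 0" --pt "-50 0 0 0 0 0" --pt "0 0 0 0 0 0"

```text
t: 4.4
eef_pos: [422.1, 45.4, 153.4]
tcp_rot: [0.037, 1.563, -0.088]
ft_force: [0.3, -0.5, -0.9]
opening: 0.007
```

```bash
python3 - <<'E'
from h import *
im,st=snap("wrist","w4"); print((RC.T@(st['eef_pos']-CO)).round(1))
im=snap("top","t4")[0]
go(cw((-125,0,140)),tool())
E
```

```text
[-162.5 -103.6  153.4]
3 dist 111.2 turn [-0.016  0.003  0.   ]
[3.7, 34.8, 12.3, -0.005, 0.001, 0.0]
[3.7, 34.7, 12.5, -0.005, 0.001, 0.0]
[3.7, 34.6, 12.7, -0.005, 0.001, 0.0]
```

View pics/w4.png

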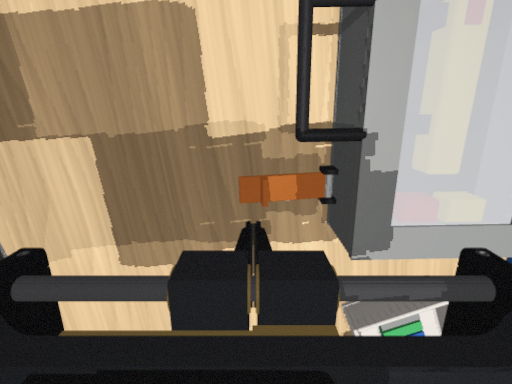

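The latch lies nearly flat at (240–330,187). Going over the bar with the fingers opened to 40 mm.

Call:
step_arm --grip 40 --pt "1 34.8 12.3 -0.005 0.001 0" --pt "1 34.8 12.5 -0.005 0.001 0" --pt "2 34.6 12.7 -0.005 0.001 0" --pt "0 0 0 0 0 0"

```text
t: 5.0
eef_pos: [470.5, 146.6, 141.3]
tcp_rot: [-2.871, 1.563, -2.983]
ft_force: [0.5, -0.6, 0.3]
opening: 0.372
```

```bash
python3 - <<'E'
from h import *
im,st=snap("wrist","w5"); print((RC.T@(st['eef_pos']-CO)).round(1),st['opening']*95.1)
print(proj("wrist",cw((-125,0,79)),st),proj("wrist",cw((-125,45,79)),st),proj("wrist",cw((-125,-45,79)),st))
go(cw((-125,0,85)),tool())
E
```

```text
[-125.5    2.3  141.3] 35.36646313446839
[255.92457145 218.20280327] [255.90074475 161.2137735 ] [255.94575798 268.87700559]
2 dist 56.4 turn [-0.003 -0.009  0.003]
[28.2, -0.6, 0.8, -0.001, -0.004, 0.001]
[28.2, -0.6, 0.7, -0.001, -0.004, 0.001]
```

View pics/w5.png

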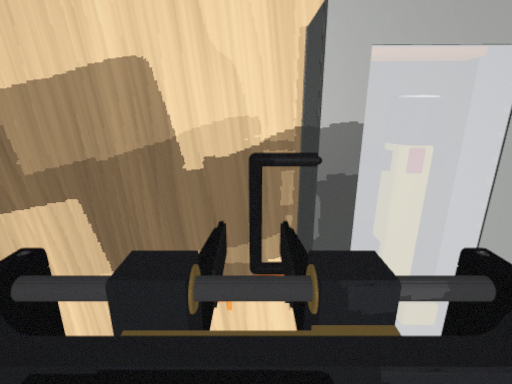

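The bar at (256,160–268) sits between the fingers. Descend and pinch.

Call:
step_arm --pt "28 -0.6 1 0 -0.004 0" --pt "28 -0.6 1 0 -0.004 0" --pt "0 0 0 0 0 0"

```text
t: 5.42
eef_pos: [469.2, 142.0, 82.2]
tcp_rot: [-2.45, 1.565, -2.564]
ft_force: [0.1, 0.2, 0.7]
opening: 0.422
```

Call:
step_arm --grip 0 --pt "0 0 0 0 0 0" --pt "0 0 0 0 0 0" --pt "0 0 0 0 0 0" --pt "0 0 0 0 0 0"

```text
t: 5.92
eef_pos: [471.2, 141.1, 84.7]
tcp_rot: [-1.239, 1.568, -1.354]
ft_force: [6.9, -3.1, -2.3]
opening: 0.099
```

```bash
python3 - <<'E'
from h import *
s=env.state(); p=RC.T@(s['eef_pos']-CO); print(p.round(1),s['opening']*95.1)
a0=np.arctan2(4,205); r=np.hypot(205,4)
P=lambda t:np.array([80-r*np.cos(t+a0),75+r*np.sin(t+a0)])
for t in np.arange(0,1.75,.1):
    d=P(t+.1)-P(t); print(t.round(2),P(t).round(1),"row x(down) %.1f z %.1f"%(-d[1],d[0]))
E
```

```text
[-124.3   -3.    84.7] 9.382507909503053
0.0 [-125.   79.] row x(down) -20.4 z 1.4
0.1 [-123.6   99.4] row x(down) -20.2 z 3.5
0.2 [-120.1  119.6] row x(down) -19.8 z 5.5
0.3 [-114.7  139.4] row x(down) -19.1 z 7.4
0.4 [-107.3  158.5] row x(down) -18.3 z 9.3
0.5 [-98.  176.8] row x(down) -17.3 z 11.1
0.6 [-86.9 194.1] row x(down) -16.1 z 12.7
0.7 [-74.2 210.1] row x(down) -14.7 z 14.3
0.8 [-60.  224.8] row x(down) -13.2 z 15.7
0.9 [-44.3 238.1] row x(down) -11.6 z 16.9
1.0 [-27.4 249.7] row x(down) -9.8 z 18.0
1.1 [ -9.4 259.5] row x(down) -8.0 z 18.9
1.2 [  9.4 267.5] row x(down) -6.1 z 19.6
1.3 [ 29.  273.6] row x(down) -4.1 z 20.1
1.4 [ 49.1 277.7] row x(down) -2.1 z 20.4
1.5 [ 69.5 279.8] row x(down) -0.0 z 20.5
1.6 [ 90.  279.8] row x(down) 2.0 z 20.4
1.7 [110.4 277.8] row x(down) 4.0 z 20.1
```

Bar pinched (9.4 mm). Swing the lid along the arc.

Call:
step_arm --pt "-10 0 0.5 0 0 0" --pt "-20 0 2 0 0 0" --pt "-20 0 4 0 0 0" --pt "-20 0 6 0 0 0"

```text
t: 6.42
eef_pos: [486.2, 139.4, 157.7]
tcp_rot: [-0.382, 1.564, -0.495]
ft_force: [16.2, -4.4, -10.2]
opening: 0.098
```

```bash
cat > lid.py <<'E'
from h import *
s=env.state(); p=RC.T@(s['eef_pos']-CO); M=RC.T@R.from_euler('xyz',s['tcp_rot']).as_matrix(); g=p+6*M[:,0]
t=np.arctan2(g[2]-75,80-g[0])-np.arctan2(4,205); print("grasp",g.round(1),"r",np.hypot(g[2]-75,80-g[0]),"theta",t,"open",s['opening']*95.1,s['ft_force'].round(1)); print(M.round(3))
E
python3 lid.py
```

```text
grasp [-109.1   -3.1  151.7] r 204.07424184610622 theta 0.3659611903118302 open 9.332901745504426 [ 16.2  -4.4 -10.2]
[[ 0.007  0.004  1.   ]
 [-0.003  1.    -0.004]
 [-1.    -0.003  0.007]]
```

Call:
step_arm --pt "-18.5 0 10 0 0 0" --pt "-17.7 0 11 0 0 0" --pt "-16.5 0 12.5 0 0 0" --pt "-15 0 14 0 0 0" --pt "-13.7 0 15.5 0 0 0"

```text
t: 7.05
eef_pos: [548.8, 132.4, 243.6]
tcp_rot: [-0.35, 1.563, -0.463]
ft_force: [9.8, -0.1, -16.9]
opening: 0.099
```

```bash
python3 lid.py
```

```text
grasp [-46.1  -3.2 237.6] r 205.78468329056517 theta 0.8916107118068664 open 9.413944463592946 [  9.8  -0.1 -16.9]
[[ 0.007  0.003  1.   ]
 [-0.003  1.    -0.003]
 [-1.    -0.003  0.007]]
```

Call:
step_arm --pt "-11 0 17 0 0 0" --pt "-9 0 18 0 0 0" --pt "-7 0 19 0 0 0" --pt "-5 0 20 0 0 0" --pt "-3 0 20.4 0 0 0"

```text
t: 7.68
eef_pos: [639.4, 122.3, 285.2]
tcp_rot: [-1.912, 1.568, -2.024]
ft_force: [-2.7, 1.1, 3.0]
opening: 0.096
```

```bash
python3 lid.py
```

```text
grasp [ 45.   -3.3 279.2] r 207.16241260113367 theta 1.3815094778206827 open 9.120480175583795 [-2.7  1.1  3. ]
[[-0.001  0.002  1.   ]
 [-0.003  1.    -0.002]
 [-1.    -0.003 -0.001]]
```

Call:
step_arm --pt "0 0 20 0 0 0" --pt "0.5 0 20 0 0 0" --pt "2 0 17 0 0 0" --pt "0 0 0 0 0 0"

```text
t: 8.18
eef_pos: [695.9, 115.9, 287.1]
tcp_rot: [-2.092, 1.567, -2.203]
ft_force: [-0.1, -1.4, -3.8]
opening: 0.094
```

```bash
python3 lid.py
```

```text
grasp [101.9  -3.5 281.1] r 207.2433775267719 theta 1.657322946492352 open 8.978767905682373 [-0.1 -1.4 -3.8]
[[-0.002  0.001  1.   ]
 [-0.003  1.    -0.001]
 [-1.    -0.003 -0.002]]
```

Call:
step_arm --grip 36 --pt "0 0 0 0 0 0" --pt "0 0 0 0 0 0" --pt "0 0 0 0 0 0"

```text
t: 8.55
eef_pos: [694.5, 116.2, 288.0]
tcp_rot: [-2.168, 1.567, -2.278]
ft_force: [0.5, 0.7, -0.1]
opening: 0.345
```

Call:
step_arm --pt "-35 0 0 0 0 0" --pt "-35 0 0 0 0 0" --pt "0 0 -50 0 0 0" --pt "0 0 -50 0 0 0" --pt "0 0 -40 0 0 0" --pt "0 0 0 0 0 0"

```text
t: 9.3
eef_pos: [550.3, 132.5, 361.2]
tcp_rot: [-1.938, 1.568, -2.049]
ft_force: [-0.6, 0.6, 0.5]
opening: 0.377
```

```bash
python3 - <<'E'
from h import *
im,st=snap("wrist","w6"); print((RC.T@(st['eef_pos']-CO)).round(1))
im=snap("scene","s6")[0]; im=snap("top","t6")[0]
cv2.imwrite("pics/t6c.png",cv2.cvtColor(cv2.resize(im[110:260,95:265],None,fx=4,fy=4),cv2.COLOR_RGB2BGR))
E
```

```text
[-44.6  -3.  361.2]
```

View pics/w6.png

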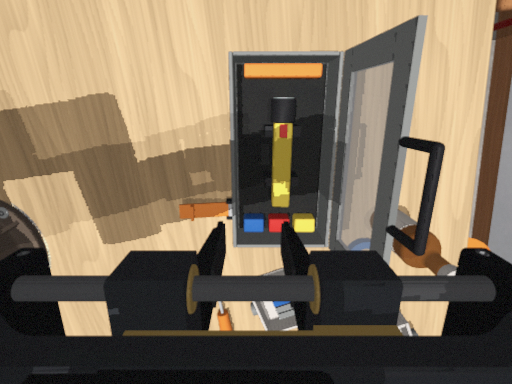

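View pics/t6c.png

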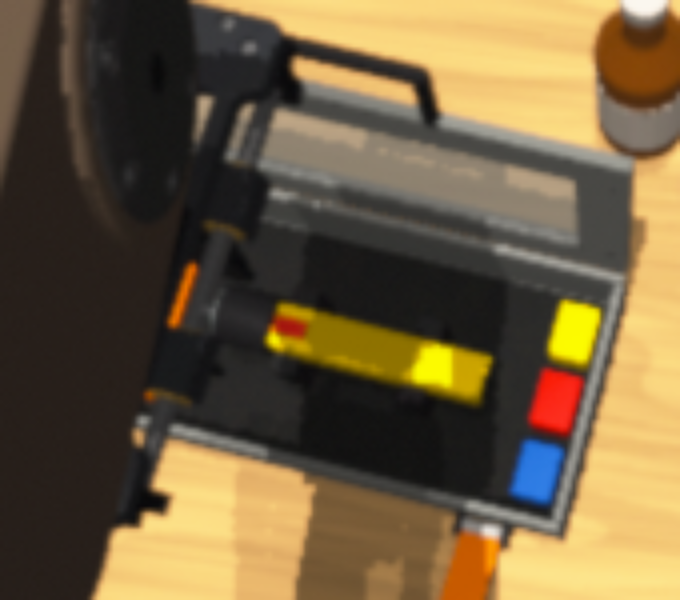

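View pics/s6.png

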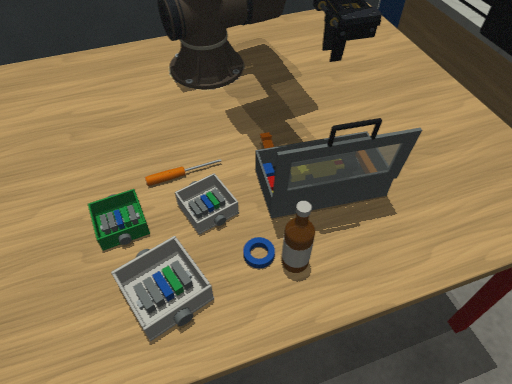

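The lid stands open. The torch's yellow grip spans (272–292,123–207) in the wrist view. Measuring it at its top-face height.

```bash
python3 - <<'E'
from h import *
im=cv2.cvtColor(cv2.imread("pics/w6.png"),cv2.COLOR_BGR2HSV)
m=cv2.inRange(im,(22,120,60),(34,255,255)); m[:, :260]=0;m[:,310:]=0;m[:110]=0;m[211:]=0
# include red label
n,l,s,c=cv2.connectedComponentsWithStats(m);k=1+np.argmax(s[1:,4]);print(s[k])
pts=np.argwhere(l==k)
for a,b in((126,140),(150,165),(185,203)):
    q=pts[(pts[:,0]>=a)&(pts[:,0]<b)]
    lo=np.median([q[q[:,0]==r][:,1].min() for r in range(a,b)]);hi=np.median([q[q[:,0]==r][:,1].max() for r in range(a,b)])
    v=(a+b-1)/2
    for u in(lo-.5,hi+.5):print(a,u,(RC.T@(onz("wrist",u,v,64)-CO)).round(1),end=' ')
    print()
for v in(s[k][1]-.5,s[k][1]+s[k][3]-.5):print((RC.T@(onz("wrist",282,v,64)-CO)).round(1))
# case rim ends / sides at z75
for u,v in((232,150),(340,150),(285,53),(285,246)):print("rim",(RC.T@(onz("wrist",u,v,75)-CO)).round(1))
E
```

```text
[ 271  122   22   86 1514]
126 272.5 [-13.6  39.8  64. ] 126 292.5 [16.7 39.7 64. ] 
150 271.5 [-14.5   2.4  64. ] 150 291.5 [16.6  2.3 64. ] 
185 270.5 [-15.2 -57.1  64. ] 185 289.5 [ 15.5 -57.2  64. ] 
[ 0.4 56.  64. ]
[  4.  -81.2  64. ]
rim [-75.  15.  75.]
rim [87.8 14.6 75. ]
rim [  0.9 147.9  75. ]
rim [   9.7 -145.5   75. ]
```

```bash
python3 - <<'E'
from h import *
M=tool(0.1); go(cw((1,2,160))-6*M[:,0],M)
E
```

```text
4 dist 198.8 turn [-0.001 -0.101  0.003]
[48.5, 1.4, 10.6, -0.0, -0.025, 0.001]
[48.8, 1.4, 9.4, -0.0, -0.025, 0.001]
[49.0, 1.4, 8.2, -0.0, -0.025, 0.001]
[49.2, 1.3, 6.9, -0.0, -0.025, 0.001]
```

Call:
step_arm --grip 62 --pt "48.5 1.4 10.6 0 -0.025 0" --pt "48.8 1.4 9.4 0 -0.025 0" --pt "49 1.4 8.2 0 -0.025 0" --pt "49 1.3 7 0 -0.025 0" --pt "0 0 0 0 0 0"

```text
t: 10.07
eef_pos: [602.5, 131.1, 159.2]
tcp_rot: [-0.024, 1.468, -0.138]
ft_force: [0.6, -0.3, -0.0]
opening: 0.654
```

```bash
python3 - <<'E'
from h import *
im,st=snap("wrist","w7"); print(st['opening']*95.1)
M=tool(0.1)
for q in((1,2,64),(0,-85,64),(0,50,64)): print(proj("wrist",cw(q),st))
go(cw((1,2,57))-6*M[:,0],M)
E
```

```text
62.150763464989396
[236.15247959 201.66991301]
[237.05875868 286.40865714]
[233.71207152 147.27608312]
2 dist 98.8 turn [-0.003  0.006  0.002]
[48.6, 0.2, -9.1, -0.002, 0.003, 0.001]
[48.6, 0.2, -8.9, -0.002, 0.003, 0.001]
```

View pics/w7.png

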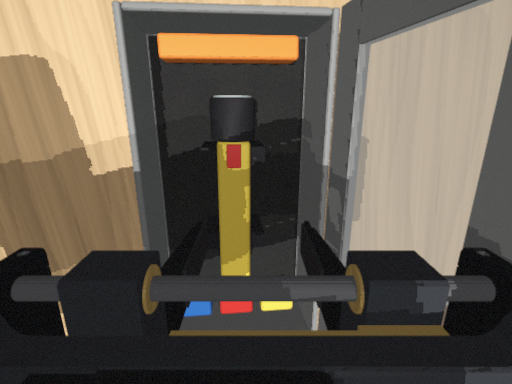

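Torch is at u≈235, as predicted, with the grip/head boundary at v=141 (about 3 mm further along +y). Descending in two stages with a force check.

Call:
step_arm --pt "30 1 -5.5 -0.002 0.003 0" --pt "30 1 -5.5 -0.002 0.003 0" --pt "0 0 0 0 0 0"

```text
t: 10.5
eef_pos: [602.8, 133.9, 106.3]
tcp_rot: [0.0, 1.463, -0.11]
ft_force: [0.7, -0.1, 0.2]
opening: 0.651
```

```bash
python3 - <<'E'
from h import *
M=tool(0.1)
im,st=snap("wrist","w8");
go(cw((1,4,57))-6*M[:,0],M)
E
```

```text
1 dist 45.4 turn [-0.     0.01  -0.001]
[43.6, -0.4, -12.7, -0.0, 0.01, -0.001]
```

View pics/w8.png

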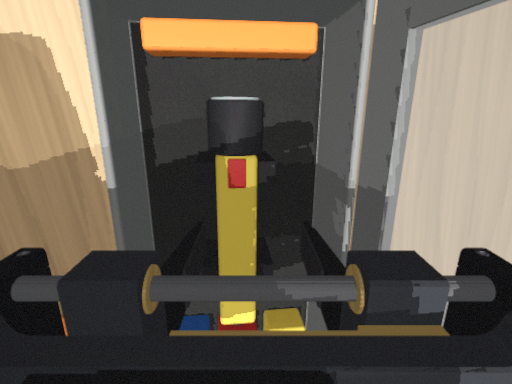

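Call:
step_arm --pt "8 0 -9 0 0.01 0" --pt "16 0 -3 0 0 0" --pt "0 0 0 0 0 0"

```text
t: 10.92
eef_pos: [595.2, 135.3, 85.0]
tcp_rot: [0.017, 1.466, -0.093]
ft_force: [0.3, 0.2, -0.3]
opening: 0.653
```

```bash
python3 - <<'E'
from h import *
M=tool(0.1)
print(env.state()['ft_force'])
go(cw((1,4,57))-6*M[:,0],M)
E
```

```text
[ 0.34646367  0.22721871 -0.26119003]
1 dist 22.1 turn [-0.     0.005 -0.002]
[22.0, -0.8, -1.6, -0.0, 0.005, -0.002]
```

Call:
step_arm --pt "11 -0.4 -1 0 0.005 0" --pt "11 -0.4 -1 0 0 0" --pt "0 0 0 0 0 0"

```text
t: 11.3
eef_pos: [595.6, 134.4, 61.3]
tcp_rot: [0.018, 1.472, -0.092]
ft_force: [0.3, 0.4, 0.2]
opening: 0.652
```

```bash
python3 - <<'E'
from h import *
M=tool(0.1)
im,st=snap("wrist","w9"); print(st['ft_force'],st['moment'])
go(cw((1,4,57))-6*M[:,0],M)
E
```

```text
[0.30379746 0.44528018 0.24306371] [ 0.02407018 -0.0808261  -0.01901013]
1 dist 1.2 turn [-0.    -0.    -0.002]
[-1.2, 0.0, 0.2, -0.0, -0.0, -0.002]
```

View pics/w9.png

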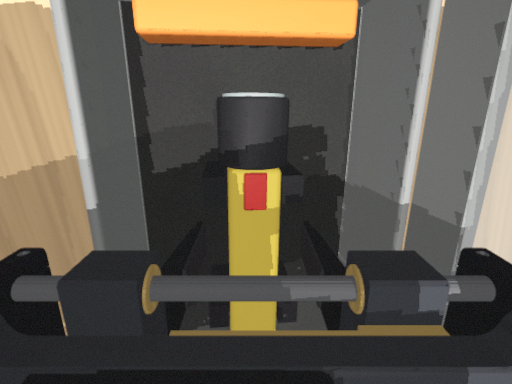

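The torch is centred between the jaws (u 253) with no contact force. Close.

Call:
step_arm --grip 0 --pt "0 0 0 0 0 0" --pt "0 0 0 0 0 0" --pt "0 0 0 0 0 0" --pt "0 0 0 0 0 0" --pt "0 0 0 0 0 0"

```text
t: 11.98
eef_pos: [595.9, 134.5, 62.6]
tcp_rot: [0.022, 1.47, -0.089]
ft_force: [-0.2, -0.3, -0.6]
opening: 0.309
```

Call:
step_arm --pt "-10 0 1 0 0 0" --pt "-20 0 2 0 0 0" --pt "-25 0 2 0 0 0" --pt "-35 0 0 0 0 0"

```text
t: 12.48
eef_pos: [590.8, 134.5, 153.9]
tcp_rot: [0.01, 1.475, -0.101]
ft_force: [-0.1, 0.0, -1.6]
opening: 0.309
```

```bash
python3 - <<'E'
from h import *
im,st=snap("wrist","w10"); print(st['ft_force'],st['moment'],st['opening']*95.1,st['eef_pos'],st['joints'].round(3))
E
```

```text
[-0.14108008  0.02504688 -1.59131726] [-0.00715819 -0.02570648 -0.05065661] 29.41549921124777 [590.79209727 134.52108333 153.86580846] [ 0.124  0.533  1.754 -0.031  0.762  0.255]
```

View pics/w10.png

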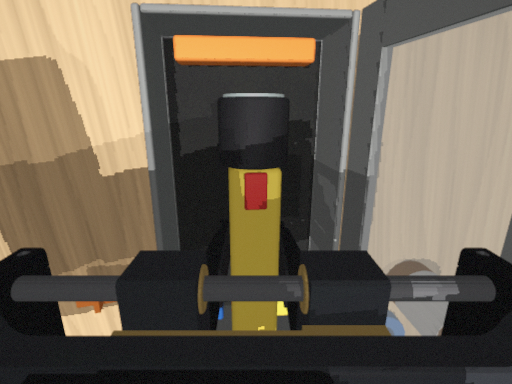

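```bash
python3 - <<'E'
from h import *
c=env.get_calibration("wrist");H=np.linalg.inv(c['hand_eye'])
def pt(p):
    q=H@np.r_[p,1];return (c['fx']*q[0]/q[2]+c['cx'],c['fy']*q[1]/q[2]+c['cy'])
print("obs: top grip edge front (255,~170) corners u 229..281; head front top (253,94) u219..289 at widest, head back v~168")
for x in(10,12.5,15):
  for dy in(0,3):
    print(x,dy,"gripfront",np.round(pt((x-14,50+dy,-14)),1),np.round(pt((x-14,50+dy,14)),1),"lens top",np.round(pt((x-19,85+dy,0)),1),"lens side",np.round(pt((x,85+dy,-19)),1),np.round(pt((x,85+dy,19)),1))
st=env.state();print(R.from_euler('xyz',st['tcp_rot']).as_matrix().round(3))
im=cv2.imread("pics/w10.png");cv2.imwrite("pics/w10c.png",cv2.resize(im[80:340,190:320],None,fx=2.2,fy=2.2,interpolation=cv2.INTER_CUBIC))
E
```

```text
obs: top grip edge front (255,~170) corners u 229..281; head front top (253,94) u219..289 at widest, head back v~168
10 0 gripfront [227.7 171.1] [283.1 171. ] lens top [255.6  97.9] lens side [218.6  99. ] [292.   98.9]
10 3 gripfront [227.6 165.2] [283.2 165.1] lens top [255.6  90.9] lens side [218.3  92.9] [292.2  92.8]
12.5 0 gripfront [228.2 170. ] [282.6 169.9] lens top [255.6  98. ] lens side [219.1  99.1] [291.3  99. ]
12.5 3 gripfront [228.  164.3] [282.8 164.2] lens top [255.6  91.1] lens side [218.9  93.1] [291.6  93. ]
15 0 gripfront [228.5 169. ] [282.1 168.9] lens top [255.5  98.2] lens side [219.6  99.3] [290.7  99.2]
15 3 gripfront [228.4 163.3] [282.3 163.3] lens top [255.5  91.4] lens side [219.4  93.3] [290.9  93.2]
[[ 0.101  0.11   0.989]
 [-0.009  0.994 -0.109]
 [-0.995  0.002  0.101]]
```

View pics/w10c.png

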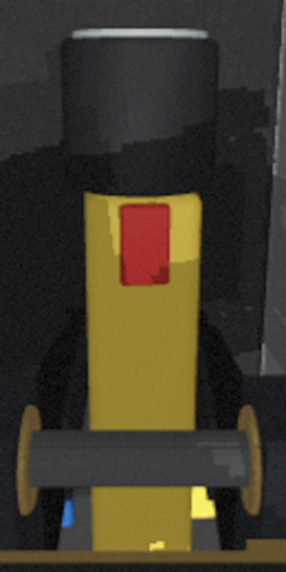

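Grip confirmed: the grip front edge is at (228–281,168) and the lens centre at u 253.6, so the torch lies along tool +y with its middle about (12.5, 1, 0) in the tool frame. I'll lift it clear and cross-check the box position from the scene view.

Call:
step_arm --pt "-30 0 -15 0 0.02 0" --pt "-35 0 -25 0 0.02 0" --pt "-35 0 -30 0 0.02 0" --pt "-20 0 -20 0 0.02 0" --pt "0 0 0 0 0 0"

```text
t: 13.15
eef_pos: [490.9, 145.6, 278.1]
tcp_rot: [0.154, 1.548, 0.044]
ft_force: [0.3, -0.1, -2.1]
opening: 0.304
```

```bash
python3 - <<'E'
from h import *
im,_=snap("scene","s11")
cv2.imwrite("pics/s11c.png",cv2.cvtColor(cv2.resize(im[165:240,165:245],None,fx=7,fy=7,interpolation=cv2.INTER_CUBIC),cv2.COLOR_RGB2BGR))
im,_=snap("top","t11")
cv2.imwrite("pics/t11c.png",cv2.cvtColor(cv2.resize(im[185:255,265:335],None,fx=7,fy=7,interpolation=cv2.INTER_CUBIC),cv2.COLOR_RGB2BGR))
E
```

```text
(no output)
```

View pics/s11c.png

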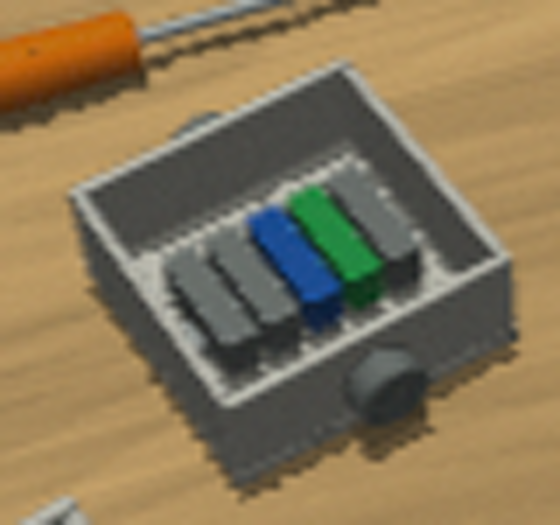

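View pics/t11c.png

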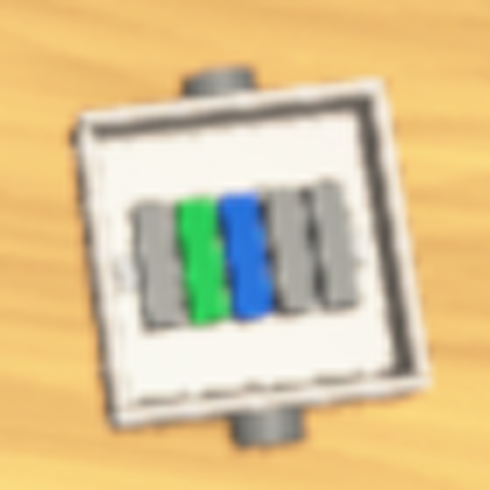

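View pics/s11.png

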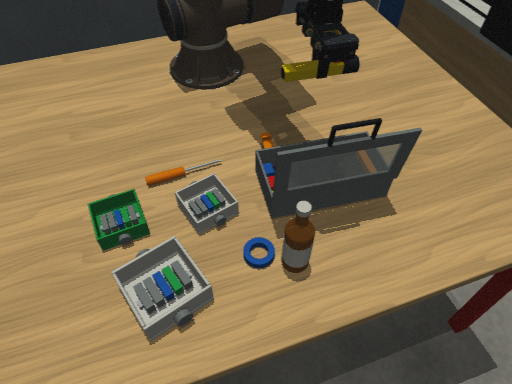

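```bash
cat >> h.py <<'E'
B=np.array([577.,-158.,30.])
def aim(yaw,al,D):
    d=np.array([np.cos(al)*np.cos(yaw),np.cos(al)*np.sin(yaw),-np.sin(al)])
    x=np.array([-np.sin(al)*np.cos(yaw),-np.sin(al)*np.sin(yaw),-np.cos(al)])
    M=np.c_[x,d,np.cross(x,d)]
    return B-D*d-M@np.array([12.5,86,0]),M
E
python3 - <<'E'
from h import *
f=lambda x,y,s,a,b:(a+(x+.5)/s-.5,b+(y+.5)/s-.5)
s=[onz("scene",*f(*p,7,165,165),45) for p in((342,65),(510,258),(230,402),(75,193))]
t=[onz("top",*f(*p,7,265,185),45) for p in((82,118),(380,88),(428,383),(113,425))]
print(np.mean(s,0),np.mean(t,0))
p,M=aim(np.radians(60),np.radians(40),130);print(p,M.round(3));go(p,M)
E
```

```text
[ 583.64193712 -160.05729115   45.        ] [ 576.08902087 -157.74900687   45.        ]
[ 498.2846227  -294.33903281  178.41767923] [[-0.321  0.383  0.866]
 [-0.557  0.663 -0.5  ]
 [-0.766 -0.643  0.   ]]
9 dist 450.5 turn [ 0.389  0.164 -0.695]
[10.9, -48.5, 5.9, 0.043, 0.018, -0.077]
[14.4, -47.2, 8.2, 0.043, 0.018, -0.077]
[17.9, -45.6, 10.5, 0.043, 0.018, -0.077]
[21.1, -43.6, 12.8, 0.043, 0.018, -0.077]
[24.1, -41.2, 15.0, 0.043, 0.018, -0.077]
[26.9, -38.5, 17.2, 0.043, 0.018, -0.077]
[29.4, -35.6, 19.3, 0.043, 0.018, -0.077]
[31.7, -32.3, 21.4, 0.043, 0.018, -0.077]
[33.7, -28.8, 23.3, 0.043, 0.018, -0.077]
```

The two views disagree by 7 mm in x (same bias as for the case), so I'll take a third look with the wrist camera from beside the box.

```bash
python3 - <<'E'
from h import *
go([550,-285,285],tool(0))
E
```

```text
8 dist 434.4 turn [-0.     0.021 -0.003]
[-0.9, -52.7, 13.2, -0.0, 0.003, -0.0]
[-1.0, -52.7, 13.2, -0.0, 0.003, -0.0]
[-1.0, -52.7, 13.2, -0.0, 0.003, -0.0]
[-1.0, -52.7, 13.2, -0.0, 0.003, -0.0]
[-1.0, -52.7, 13.2, -0.0, 0.003, -0.0]
[-1.0, -52.7, 13.2, -0.0, 0.003, -0.0]
[-1.0, -52.7, 13.2, -0.0, 0.003, -0.0]
[-1.1, -52.7, 13.2, -0.0, 0.003, -0.0]
```

Call:
step_arm --pt "-1 -30 8 0 0.003 0" --pt "-1 -50 12 0 0.003 0" --pt "-1 -55 14 0 0.003 0" --pt "-1 -55 14 0 0.003 0" --pt "-1 -55 14 0 0.003 0" --pt "-1 -55 14 0 0.003 0" --pt "-1 -55 14 0 0.003 0" --pt "-1 -45 12 0 0 0"

```text
t: 14.25
eef_pos: [554.0, -277.0, 272.6]
tcp_rot: [2.735, 1.56, 2.628]
ft_force: [1.1, 0.8, -2.2]
opening: 0.31
```

Call:
step_arm --pt "0 -10 2 0 0 0" --pt "0 0 0 0 0 0" --pt "0 0 0 0 0 0"

```text
t: 14.62
eef_pos: [554.9, -290.0, 268.0]
tcp_rot: [2.722, 1.555, 2.611]
ft_force: [-0.9, -0.5, -2.5]
opening: 0.308
```

```bash
python3 - <<'E'
from h import *
im,st=snap("wrist","w12");print(st['eef_pos'],st['tcp_rot'],st['qvel'].round(3),st['opening']*95.1)
np.save("st12.npy",np.r_[st['eef_pos'],st['tcp_rot']])
for x in(576,583):print(proj("wrist",(x,-158,45),st))
E
```

```text
[ 554.85176851 -290.03674901  267.9742494 ] [2.72210149 1.55473691 2.61111623] [ 0.003  0.007  0.002  0.001 -0.003  0.003] 29.294794544882876
[262.00686118  61.99397709]
[267.8807777  61.2604635]
```

View pics/w12.png

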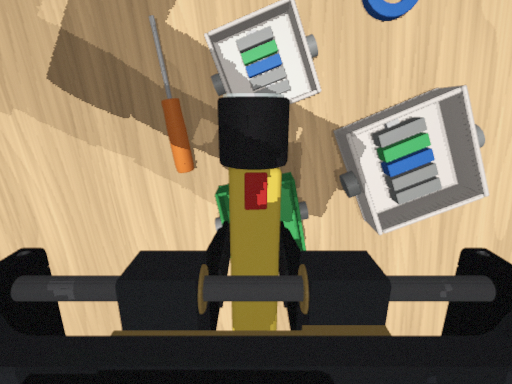

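Three rim corners of the small white box are visible: (206,37), (290,2) and (320,93). Its centre is the midpoint of the diagonal.

```bash
python3 - <<'E'
from h import *
im=cv2.imread("pics/w12.png");cv2.imwrite("pics/w12c.png",cv2.resize(im[0:130,195:335],None,fx=4.5,fy=4.5,interpolation=cv2.INTER_CUBIC))
P=[onz("wrist",*q,45) for q in((206,37),(290,2),(320,93))]
print(np.round(P,1),(P[0]+P[2])/2,np.linalg.norm(P[0]-P[1]),np.linalg.norm(P[2]-P[1]))
E
```

```text
[[ 514.  -123.8   45. ]
 [ 613.6  -99.8   45. ]
 [ 642.6 -200.4   45. ]] [ 578.31930858 -162.10302676   45.        ] 102.49476104680082 104.70543696758412
```

View pics/w12c.png

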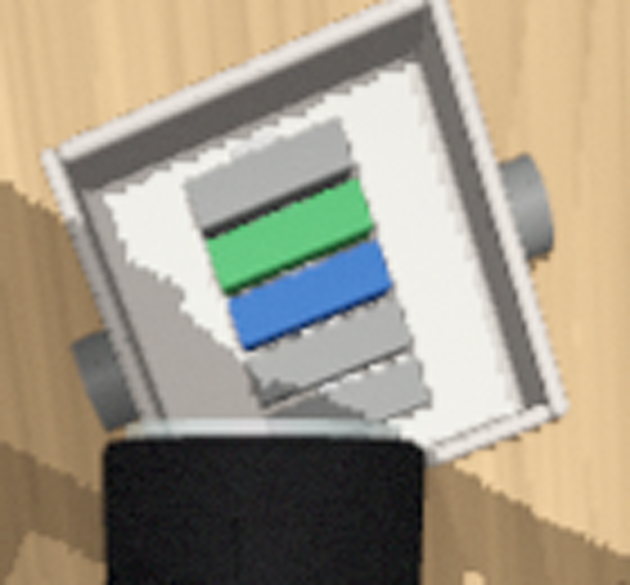

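```bash
sed -i 's/^B=.*/B=np.array([578.5,-158.8,30.])/' h.py; python3 - <<'E'
from h import *
P=[onz("wrist",*q,45) for q in((204.3,33.4),(321,90.7))]
print((P[0]+P[1])/2, np.linalg.norm(P[0]-P[1])/2**.5)
p,M=aim(np.radians(60),np.radians(40),130);print(p);go(p,M)
E
```

```text
[ 578.29622208 -158.88079259   45.        ] 107.98311645802144
[ 499.7846227  -295.13903281  178.41767923]
5 dist 105.4 turn [ 0.401  0.129 -0.691]
[18.1, -2.4, -10.6, 0.08, 0.026, -0.138]
[18.6, -0.7, -10.0, 0.08, 0.026, -0.138]
[18.8, 1.1, -9.5, 0.08, 0.026, -0.138]
[18.7, 3.0, -9.2, 0.08, 0.026, -0.138]
[18.4, 4.8, -9.0, 0.08, 0.026, -0.138]
```

Call:
step_arm --pt "18 -2.4 -10.6 0.08 0.026 -0.138" --pt "18.6 -0.7 -10 0.08 0.026 -0.138" --pt "18.8 1 -9.5 0.08 0.026 -0.138" --pt "18.7 3 -9.2 0.08 0.026 -0.138" --pt "18.4 4.8 -9 0.08 0.026 -0.138" --pt "0 0 0 0 0 0"

```text
t: 15.42
eef_pos: [500.5, -290.0, 179.2]
tcp_rot: [-1.551, 0.857, -2.079]
ft_force: [-0.5, -0.0, -1.9]
opening: 0.309
```

```bash
cat > chk.py <<'E'
from h import *
s=env.state();M=R.from_euler('xyz',s['tcp_rot']).as_matrix()
lens=s['eef_pos']+M@[12.5,86,0];d=M[:,1];v=B-lens
print("lens",lens.round(1),"dist",np.linalg.norm(v),"tip deg",np.degrees(np.arcsin(-d[2])),"err deg",np.degrees(np.arccos(d@v/np.linalg.norm(v))),"open",s['opening']*95.1,"q",s['joints'].round(2),s['ft_force'].round(1))
p,Mt=aim(np.radians(60),np.radians(40),130);go(p,Mt)
E
python3 chk.py
```

```text
lens [ 529.6 -241.2  113.5] dist 127.03480539069018 tip deg 40.88282385068685 err deg 0.20751995700874026 open 29.4095694715108 q [-0.36  0.6   1.74 -0.82  1.1   0.66] [-0.5 -0.  -1.9]
1 dist 5.3 turn [-0.008  0.01   0.015]
[3.8, -3.1, 1.9, -0.008, 0.01, 0.015]
```

By the model the aim is within 0.2°. Checking that the torch hasn't slipped in the grip, and the scene as a whole.

```bash
python3 - <<'E'
from h import *
im,st=snap("wrist","w13")
a=snap("scene","s13")[0]; b=snap("top","t13")[0]
s=env.state();M=R.from_euler('xyz',s['tcp_rot']).as_matrix()
for n,i in(("scene",a),("top",b)):
    i=cv2.cvtColor(i,cv2.COLOR_RGB2BGR)
    for y in(-84,51,86):
        q=proj(n,s['eef_pos']+M@[12.5,y,0]);print(n,y,q.round(1))
    q=proj(n,B);print(n,"B",q.round(1))
cv2.imwrite("pics/s13c.png",cv2.cvtColor(cv2.resize(a[80:280,70:270],None,fx=3,fy=3,interpolation=cv2.INTER_CUBIC),cv2.COLOR_RGB2BGR))
E
```

```text
scene -84 [ 90.8 123.6]
scene 51 [147.2 160.4]
scene 86 [160.6 169.2]
scene B [206.5 199. ]
top -84 [411.1 281.9]
top 51 [353.2 249.1]
top 86 [340.6 242. ]
top B [300.1 220.4]
```

View pics/w13.png

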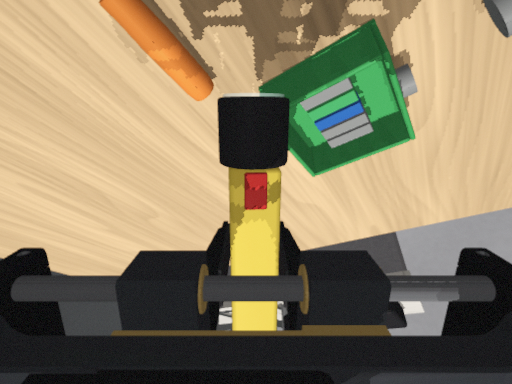

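View pics/s13c.png

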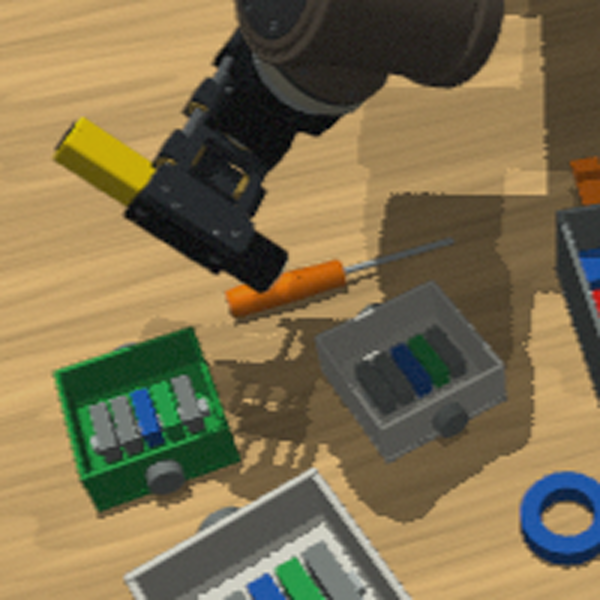

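View pics/t13.png

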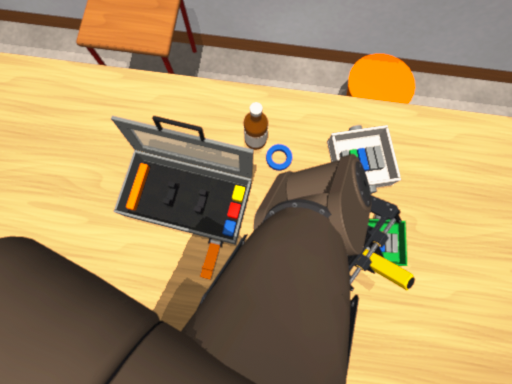

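View pics/s13.png

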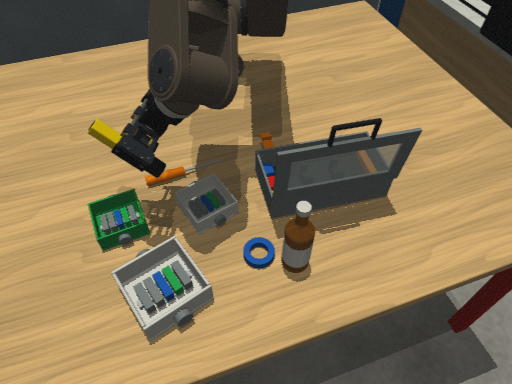

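The head still shows at (219–288,95) in the wrist view, so the torch has not slid or yawed. I'll check its pitch in the grip more closely in a scene crop with the predicted axis marked.

```bash
python3 - <<'E'
from h import *
i=cv2.imread("pics/s13.png");k=7
c=cv2.resize(i[108:190,80:180],None,fx=k,fy=k,interpolation=cv2.INTER_CUBIC)
s=env.state();M=R.from_euler('xyz',s['tcp_rot']).as_matrix()
for p in((12.5,-84,0),(12.5,86,0),(12.5,51,0)):
    q=proj("scene",s['eef_pos']+M@np.array(p));cv2.circle(c,tuple(int((q[j]+.5-(80,108)[j])*k) for j in(0,1)),4,(255,0,255),-1)
for y,h,col in((-84,14,(0,255,0)),(86,0,0)):
    if h:
        for a,b in((-h,-h),(-h,h),(h,h),(h,-h)):
            q=proj("scene",s['eef_pos']+M@np.array([12.5+a,y,b]));cv2.circle(c,tuple(int((q[j]+.5-(80,108)[j])*k) for j in(0,1)),4,col,-1)
for t in np.arange(0,6.28,.5):
    q=proj("scene",s['eef_pos']+M@np.array([12.5+19*np.cos(t),86,19*np.sin(t)]));cv2.circle(c,tuple(int((q[j]+.5-(80,108)[j])*k) for j in(0,1)),3,(255,255,0),-1)
cv2.imwrite("pics/s13d.png",c)
E
```

```text
(no output)
```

View pics/s13d.png

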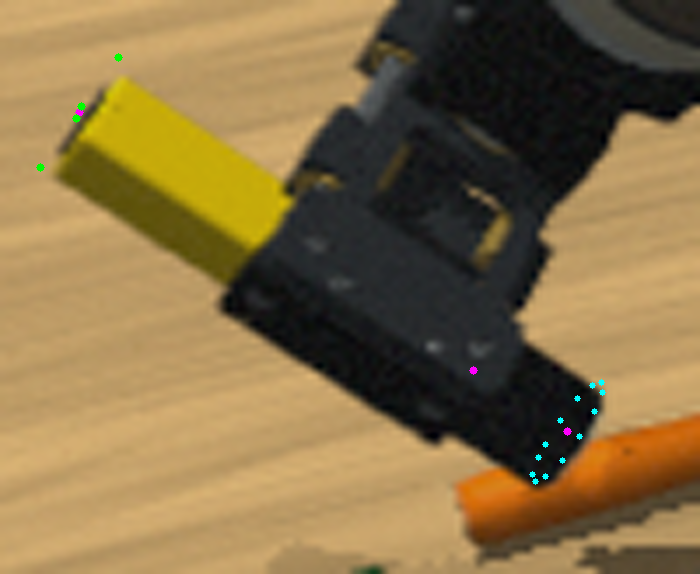

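The end points agree to about 2 px, but there's a hint of slight nose sag in the grip. Measuring that from the grip's apparent width along its length in the wrist view.

```bash
python3 - <<'E'
from h import *
c=env.get_calibration("wrist");H=c['hand_eye']
for f in("w8","w9","w10","w13"):
    im=cv2.imread(f"pics/{f}.png").astype(float)
    Y=im[:,:,2]-im[:,:,0]  # yellow-ness R-B
    X=[]
    for v in list(range(215,262)):
        r=cv2.GaussianBlur(Y[v-1:v+2].mean(0)[None],(3,1),0)[0]
        mid=r[238:248].mean(); 
        mid=np.median(r[240:250]); 
        def cross(a,b,st,bg):
            th=(mid+bg)/2
            for u in range(a,b,st):
                if (r[u]-th)*(r[u+st]-th)<=0 : return u+st*(r[u]-th)/(r[u]-r[u+st])
        L=cross(245,205,-1,0);Rr=cross(245,300,1,0)
        if L and Rr:
            w=Rr-L;cz=28*c['fx']/w;cx=((L+Rr)/2-c['cx'])/c['fx']*cz;cy=(v-c['cy'])/c['fy']*cz
            X.append(np.r_[(H@[cx,cy,cz,1])[:3],w,v])
    X=np.array(X)
    if len(X)<10: print(f,len(X));continue
    k=np.polyfit(X[:,1],X[:,0],1);kz=np.polyfit(X[:,1],X[:,2],1);res=np.std(X[:,0]-np.polyval(k,X[:,1]))
    print(f,len(X),"y",X[[0,-1],1].round(),"w",X[[0,-1],3].round(1),"slope x/y %.3f x0 %.1f res %.2f"%(k[0],k[1],res),"z slope %.3f z0 %.1f"%tuple(kz))
E
```

```text
w8 47 y [  8. -29.] w [39.8 37.7] slope x/y -0.018 x0 42.9 res 0.45 z slope 0.011 z0 -12.8
w9 47 y [25. -3.] w [51.6 49.3] slope x/y 0.028 x0 -0.5 res 0.19 z slope 0.005 z0 -0.9
w10 47 y [24. -5.] w [50.9 48.1] slope x/y -0.018 x0 2.9 res 0.15 z slope 0.006 z0 -0.4
w13 42 y [24. -4.] w [53.4 48.5] slope x/y -0.061 x0 3.9 res 1.71 z slope 0.007 z0 -0.4
```

```bash
python3 - <<'E'
import cv2,numpy as np
o=[]
for f in("w9","w10","w13"):
    im=cv2.imread(f"pics/{f}.png");o.append(cv2.resize(im[88:215,210:297],None,fx=3,fy=4,interpolation=cv2.INTER_CUBIC))
    g=im.astype(float)
    # red label bounds
    m=(g[:,:,2]>110)&(g[:,:,1]<60)&(g[:,:,0]<70);m[:160]=0;m[225:]=0;m[:,:235]=0;m[:,275:]=0
    e=g[:,:,2]-1.2*g[:,:,1]; e[e<0]=0; e=e/ np.percentile(e[180:200,248:262],50)
    rows=e[160:225,248:262].mean(1).clip(0,1); cols=e[180:203,235:275].mean(0).clip(0,1)
    def edges(p,o):
        i=np.where(p>.5)[0]; a,b=i[0],i[-1]
        return o+a-(p[a]-.5)/(p[a]-p[a-1]), o+b+(p[b]-.5)/(p[b]-p[b+1])
    print(f,"label v",np.round(edges(rows,160),2),"u",np.round(edges(cols,235),2))
cv2.imwrite("pics/cmp.png",np.hstack(o))
E
```

```text
w9 label v [172.87 209.54] u [243.73 266.11]
w10 label v [172.49 208.95] u [244.43 266.49]
w13 label v [172.46 208.79] u [244.43 266.53]
```

View pics/cmp.png

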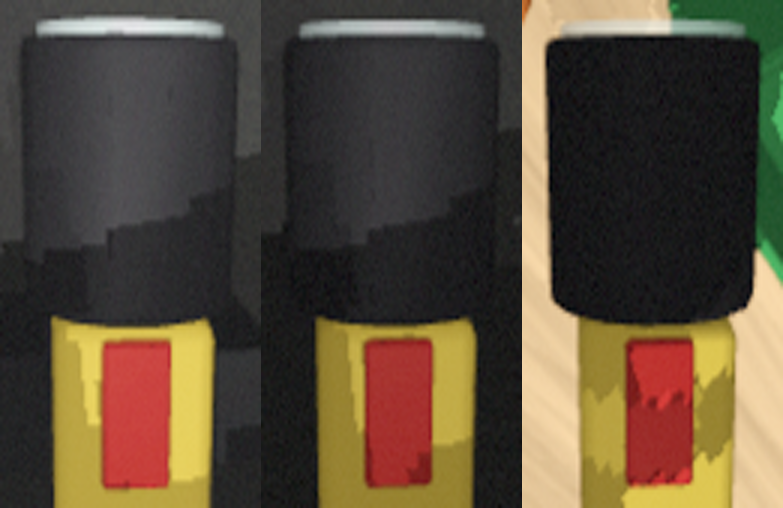

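```bash
python3 - <<'E'
from h import *
c=env.get_calibration("wrist");print(c); c2=env.get_calibration("wrist");print(np.abs(c2['hand_eye']-c['hand_eye']).max())
for n in("scene","top"):print(env.get_calibration(n)['pose'][:3,3])
E
```

```text
{'fx': 285.2695711651676, 'fy': 285.2695711651676, 'cx': 252.8408480707567, 'cy': 192.77726817492896, 'hand_eye': array([[ 7.48085204e-04, -2.88313590e-01,  9.57535751e-01,
        -1.44593192e+02],
       [-1.09519959e-03, -9.57535681e-01, -2.88312713e-01,
         8.07180859e+01],
       [ 9.99999120e-01, -8.33010290e-04, -1.03207920e-03,
        -9.78475946e-01],
       [ 0.00000000e+00,  0.00000000e+00,  0.00000000e+00,
         1.00000000e+00]])}
0.0
[1160.48533672 -251.88952355  765.71359314]
[451.63622614 -59.32487386 916.32541393]
```

The wrist calibration itself varies by about 1 mm between scripts, which covers the residual. The label and head positions match the in-cradle picture to under 1 px, so there is no sag. Hold still briefly, check, and hand in.

Call:
step_arm --pt "0 0 0 0 0 0" --pt "0 0 0 0 0 0" --pt "0 0 0 0 0 0"

```text
t: 15.95
eef_pos: [501.6, -293.0, 184.7]
tcp_rot: [-1.538, 0.863, -2.07]
ft_force: [-0.6, 0.5, -2.4]
opening: 0.307
```

```bash
python3 chk.py && python3 - <<'E'
from h import *
print(env.state()['qvel'].round(4)); print(env.job_done())
E
```

```text
lens [ 531.5 -244.1  119.3] dist 132.19026623031223 tip deg 40.510033073131474 err deg 2.5824755664018073 open 29.16040013026875 q [-0.37  0.59  1.74 -0.81  1.09  0.66] [-0.6  0.5 -2.4]
1 dist 6.9 turn [-0.014  0.016  0.009]
[6.5, 2.0, -0.7, -0.014, 0.016, 0.009]
[-0.0035 -0.0071 -0.0031  0.0033 -0.0021 -0.008 ]
the job is handed in; nothing more can be done
None
```

I did the whole job in order and handed it in at about 16 s. The final aim is slightly off: about 2.6° instead of the 0.2° I had two moves earlier.

**What I did:** I swung the latch down until it lay nearly flat and opened the lid by its bar to about 1.65 rad. I then lifted the torch out of its cradle and brought it over to aim at the smaller white junction box.

**At hand-in:**
- **Grip:** the torch was still held, with the jaws at about 29 mm. Joint speeds were under 0.01 rad/s.
- **Pose:** the torch was nose-down 40.5°, with its lens about 132 mm from the middle of the box and clear of everything in the pictures.
- **Torch in the grip:** in the last wrist picture it sat the same as in the cradle to under 1 px, so I saw no slip or sag.
- **Everything else:** pictures taken just before the final hold showed the lid open, the latch down, and the screwdriver, tape roll and bottle where they started.

**What disagreed:**
- **Aim drift:** during the last three holding rows the arm crept up about 6 mm. That puts the beam roughly 6 mm from the box's middle. I had put the hand-in in the same command as that check, so I did not correct it first.
- **Box position:** the top and scene cameras put the box 7 mm apart in x. I used about 578 mm, which the wrist camera supported. The wrist calibration also varied by about 1 mm between scripts.

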